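Vent the trimmer and take off its guard held by a left-hand nut

TASK

Vent the bench trimmer by pushing its spring-centred valve lever over towards the ribbed brass silencer (away from the machine), holding it well over for a good second, then letting it spring back upright. Then undo the big square nut on the sloping deck: it has a left-hand thread, so turn it clockwise by at least 130 degrees (it comes to a loose stop at about 150), and never force it tighter. Slide the slotted guard plate up the slope off the stud by its wooden rib and lay it, without dropping it, flat in the shallow wooden tray with the rib up, leaving the nut loose and the other things on the table undisturbed.

Things in the scene. Friction and masses are not known exactly. Their poses are not given: they have to be found in the camera images.
- trimmer: Bench trimmer fixed to the table: foot 220 x 170, steel deck 150 wide sloping up away from the robot at 28 degrees. Origin: foot centre on the table; x level to the high back end (yaw within 0.25 rad), y to its left. In its frame the deck passes through (0, 0, 120 mm); outward normal (-0.469, 0, 0.883), up-slope (0.883, 0, 0.469). The valve stands at (-35, -175 mm), on its right
- stud (a point): Foot of the threaded stud on the deck's surface, at (-53, 0, 92 mm) in the trimmer's frame; 13 across, square to the deck. Axes as the trimmer
- valve_lever (a joint): Vent valve lever, rad: rod, pivot 78 above the table, with a black ball knob 32 across, 88 above the pivot. 0 = upright; positive = swung away from the trimmer, to its right (-y), towards the ribbed brass silencer; from 0.4 the vent is open; stops at +-0.6. Spring 1 N m per rad (6 N at the knob for 0.5 rad) returns it to 0 when let go
- lever_knob (a point): Centre of the lever's ball knob; axes as the trimmer when upright (x away from the robot, y to the trimmer's left). Free space of 80 between the knob and the trimmer's deck
- nut (a joint): Left-hand-thread nut, rad. Grows as it turns CLOCKWISE seen from outside, looking down on it along the stud; this loosens it and raises it 4 mm per rad. Starts at 0 to 0.3 (0 = tight stop, below 0 = forced tighter); free from 2.2, loose stop 2.6. Friction 0.12 N m; it stays where left and cannot come off
- nut_grip (a point): Point to grip on the nut's axis, 36 above the deck at joint 0, rising with the nut. Nut: dark steel square block 38 across flats, 34 high (11 of it above this point), on a round flange 56 across; a nose 28 across below sits in the guard's seat while tight. z: outward along the stud; x, y: square to the flats, turning with the nut (at 0, x is up-slope)
- guard: Loose guard plate, aluminium, 142 (x) x 56 (y) x 6, 0.22 kg, lying on the deck above a 5 high ledge. Origin: centre of its underside; z outward, x up-slope to the rib's end. A slot 18 wide, open at the -x end, widens to a 34 seat round the stud (x = -39 mm). Nut loose: it slides up-slope 40 mm or more till clear of the stud, then lifts off; nut tight: blocked
- guard_grip (a point): Grip point in the guard's wooden rib, 46 mm along +x from the guard's origin and 28 above its underside, axes as the guard. The rib is 40 long (x), 14 thick (y) and stands 6 to 42 above the underside
- tray: Loose shallow wooden tray, 190 (x) x 130 (y), rim 30 high, floor 18 above the underside, inside 178 x 118, 0.5 kg. Origin: centre of its underside; z up. It stands either left or right of the trimmer
- cheroot_box: Bystander: wooden cheroot box with lid, 88 x 126 x 54; origin at the centre of its underside
- blue_box: Bystander: round blue lacquer box, 68 across, 66 tall; origin at the centre of its underside
- mug: Bystander: pink dipper mug, 95 x 132 x 88; origin at the centre of its underside
- tape: Bystander: flat round green tin, 64 across, 24 tall; origin at the centre of its underside
- spool: Bystander: spool of red thread, 40 across, 48 tall; origin at the centre of its underside
- bundle: Bystander: bundle of cheroots, 46 x 102 x 21; origin at the centre of its underside

How it is judged:
On the way, in this order (a step that is already met when the one before it is completed fails the run):
1. the lever is held at least 0.4 rad over towards the silencer for 0.8 s (value of joint valve_lever above 0.4 rad), for 0.8 s.
2. the lever has sprung back upright (value of joint valve_lever between -0.08 and 0.08 rad), for 0.2 s.
3. the nut is loosened clockwise past 2.2 rad (value of joint nut above 2.2 rad), for 0.2 s.
4. the guard is off the stud (distance of guard from where it was at the start of the episode above 0.1 m), for 0.2 s.
At the end, for the whole second after the job is handed in: The guard lies flat (within 0.1 rad), rib up, at rest on the tray's floor (underside 13 to 23 mm above the tray's underside, centre within 60 mm of the tray's); the nut is still loose (above 2.1 rad) and the lever upright (within 0.08 rad) (all of step 2 and angle between guard's own z axis and vertical below 0.1 rad and z of guard in the frame of tray between 0.013 and 0.023 m and horizontal distance between guard and tray below 0.06 m and linear speed of guard below 0.02 m/s and value of joint nut above 2.1 rad); the robot touches nothing.
It fails at once if the nut is forced tighter (below -0.25 rad) (value of joint nut below -0.25 rad).
It fails at once if the lever is pushed over to the wrong side (below -0.3 rad) (value of joint valve_lever below -0.3 rad).
It fails at once if the guard is dropped (faster than 0.7 m/s within 80 mm above the tray underside) (horizontal distance between guard and tray below 0.1 m and z of guard in the frame of tray below 0.08 m and linear speed of guard above 0.7 m/s).
It fails at once if a bystander is moved by more than 40 mm (distance of any of cheroot_box, blue_box, mug, tape, spool, bundle from where it was at the start of the episode above 0.04 m).
It also fails if it takes over 69 s, if anything falls off the work surface, if the arm or the gripper's body presses on something with over 40 N, if the wrist force passes 120 N, or if a joint passes its speed limit or range.

ROBOT

A 7-joint arm with a two-finger parallel gripper is mounted at the origin on a cart in front of the work surface, level with it; the furniture and walls round the work are solid. World frame = base frame: x ahead of the robot, y to its left, z up, the work surface at z = 0. Lengths are in m, angles in rad, forces in N, time in s.
With the tool pointing down it reaches from about 0.4 to 0.85 m from the base axis. Payload 10.4 kg.
Tool frame: the origin (TCP) lies at the very end of the fingers, on their centre line; the grasp point (between the pads) lies 19 mm behind it; x points along the fingers, y is the direction in which the jaws open and shut, and the axes are right-handed (so a half turn about x gives the same grasp; the last joint's range is limited). The gripper opens to 85 mm and grips with 20 to 120 N. Pads are 22 mm wide; open, the fingers measure 114 mm over their backs; the gripper's body (76 mm by 85 mm) begins 54 mm behind the grasp point. The pads swing forward as they close: fully open they stand 13 mm farther back than shut.
Start: joints at [-0.023, 0.332, -0.065, 1.46, 0.022, 1.35, -0.088], TCP at [0.625, 0, 0.231] pointing down, gripper open.
Joint ranges: [-2.6, 2.6], [-0.5, 2.12], [-1.47, 1.34], [0.16, 2.42], [-1.27, 4.41], [0.06, 2.06], [-2.6, 2.6]. Speed limits (rad/s): [2.22, 2.22, 2.79, 2.79, 3.14, 3.14, 3.14].

INTERFACE

Orientations are given as a unit quaternion [x, y, z, w].
In Python, from workcell import monitor, camera, ticket, regions_of gives the robot as it stands.
- The arm moves only by the tool step_arm, never from a script. Its argument "increments" is a list of rows, each a list of 5 numbers: the finger opening in m, from 0 to 0.0854, then the shift along the world's x, y, z in m, then the turn about the world's z in rad. A call has 1 to 12 rows; each row shifts and turns the commanded pose from where the row before left it; what a row does not reach is not made up. A row lasts 1/12 s, in which the tool goes at most 41.7 mm and 7.16 degrees, less where a joint would pass 70% of its speed; a pose out of reach is approached as far as the arm can. A call with a gripper value outside its range is refused whole. The fingers move at their own pace and stop on an object; "force" is the grip in N (left out, the last holds). Time passes only in rows, so rows that do not move let the fingers close. It gives the time, the measured TCP pose, the force and the opening at its end, in the units of the state.
- monitor.get_obs(): the state, without advancing time (a new reading comes with each control period).
- camera(name): name is "scene" or "side" or "wrist"; returns a dict with "color" (480x640x3 uint8, red, green, blue), "range_z" (480x640 float32, m along the optical axis (not along the pixel's ray), 0 where there is no reading), "fx", "fy", "cx", "cy" (pixels), "k1" (the pictures are not rectified: a ray, as slopes to the right and down, at radius r is drawn at 1 + k1 r^2 times it, then the intrinsics apply), "cam_to_world" (4x4, takes a point from camera to world coordinates). Camera axes: x right, y up, looking along -z (the intrinsics and any distortion apply to the point x, -y, -z); pixel columns grow to the right and rows downward; lengths in m; the calibration is good to about 2 mm. A picture is of the moment at which its call begins.
- ticket.hand_in(): hands the job in, once; it reports no verdict.
Trained networks look in a picture, given as the dict that the camera call returned (one of the last four; its "shot" number tells which), for a name from the list of things; names that differ only in an ending like _2 or _b are one class to them, and where a whole thing is asked for, a point or a joint stands for the part that bears it (a point fixed in the world has none). Each returns a list of dicts, best first, with "p" (0 to 1); they miss things now and then, are a little off and sometimes report something else, mostly with a low value. They report only what shows in the picture. A call takes as long as a camera call.
- regions_of(picture, query): "region" (480x640 bool, what is visible of it) and "centre" ([row, column] in pixels, amid what is visible of it).
The state is a dict: "clock": time; "joint_pos": joint angles; "joint_velocities": joint speeds; "tau": joint torques, N m; "position": TCP position; "ee_rot": TCP orientation; "ft_force": force on the tool from outside, world axes, zero at the start; "torque": the same for the moment, N m; "grip_width": opening from 0.0 (shut) to 1.0 (fully open).
Only numpy, scipy, OpenCV 4.12 (cv2) and the standard library are available. Lean on these libraries where they do the work, as an engineer would, in place of code of your own. Each camera call takes 0.05 s, during which the arm holds its last target. There are 200 camera calls.

## Working session

There is one attempt and no reset: what is moved stays moved. The work goes in short steps, Python scripts to look and compute and a tool call to move; the robot and the scene stay as the last step left them, time stands still between calls to the robot, and variables do not carry over. Pictures are saved under pics/ and viewed, about 8 in all and at most 12, crops included, and the job is handed in when it is done.

Besides the shell and the picture viewer there is one more tool, called after ">>>" by a JSON object that holds its "fn" and its "kwargs", one argument or row to a line. step_arm: Moves the arm, as the interface text tells. Its arguments: {"type":"object","properties":{"increments":{"type":"array"},"force":{"type":"number"}},"required":["increments"]}

```bash
ls; mkdir -p pics
cat > h.py <<'E'
import numpy as np, cv2
from workcell import monitor, camera, ticket, regions_of
def world(p, rows, cols):
    z=p["range_z"][rows,cols].astype(float)
    u=(cols-p["cx"])/p["fx"]; v=(rows-p["cy"])/p["fy"]
    a,b=u.copy(),v.copy()
    for _ in range(8):
        s=1+p["k1"]*(a*a+b*b); a=u/s; b=v/s
    P=np.stack([a*z,-b*z,-z,np.ones_like(z)],-1)
    return (P@np.array(p["cam_to_world"]).T)[...,:3][z>0]
def pts(p,mask):
    r,c=np.nonzero(mask); return world(p,r,c)
def save(p,n): cv2.imwrite(f"pics/{n}.png",p["color"][...,::-1])
E
python3 - <<'E'
from h import *
o=monitor.get_obs(); print({k:np.round(v,3) for k,v in o.items()})
for cam in ["scene","side"]:
    p=camera(cam); save(p,cam+"0"); print(cam,np.round(p["cam_to_world"],2).tolist())
    for q in ["trimmer","valve_lever","nut","guard","tray","cheroot_box","blue_box","mug","tape","spool","bundle"]:
        for d in regions_of(p,q)[:1]:
            m=cv2.erode(d["region"].astype(np.uint8),np.ones((3,3)))>0
            w=pts(p,m)
            if len(w): print(q,round(d["p"],2),np.round(d["centre"]),len(w),"med",np.round(np.median(w,0),3),"lo",np.round(np.percentile(w,2,0),3),"hi",np.round(np.percentile(w,98,0),3))
a=cv2.imread("pics/scene0.png");b=cv2.imread("pics/side0.png")
E
```

```text
pics
{'clock': np.float64(0.0), 'joint_pos': array([-0.023,  0.333, -0.065,  1.461,  0.022,  1.35 , -0.088]), 'joint_velocities': array([-0.002,  0.002, -0.001,  0.001,  0.   ,  0.002, -0.001]), 'tau': array([ 0.0000e+00, -6.2545e+01,  5.0000e-02, -3.9161e+01,  1.6000e-02,
        1.0000e-02, -0.0000e+00]), 'position': array([0.625, 0.   , 0.231]), 'ee_rot': array([ 0.5,  0.5, -0.5,  0.5]), 'ft_force': array([-0.797,  0.571,  0.429]), 'torque': array([ 0.047, -0.019,  0.007]), 'grip_width': np.float64(0.999)}
scene [[-0.76, 0.5, -0.41, -0.03], [-0.65, -0.59, 0.48, 0.64], [-0.0, 0.64, 0.77, 1.17], [0.0, 0.0, 0.0, 1.0]]
trimmer 0.64 [252. 281.] 6658 med [0.588 0.054 0.083] lo [ 0.511 -0.131  0.007] hi [0.723 0.148 0.173]
valve_lever 0.65 [209. 334.] 97 med [ 0.562 -0.119  0.17 ] lo [ 0.552 -0.128  0.097] hi [ 0.57  -0.108  0.182]
nut 0.8 [258. 290.] 266 med [0.552 0.065 0.129] lo [0.535 0.042 0.092] hi [0.579 0.076 0.142]
guard 0.69 [241. 277.] 508 med [0.622 0.05  0.128] lo [0.563 0.021 0.092] hi [0.662 0.075 0.173]
tray 0.76 [201. 398.] 1831 med [ 0.52  -0.385  0.018] lo [ 0.428 -0.4
[... 1089 characters left out ...]
354.] 585 med [0.628 0.036 0.141] lo [0.557 0.014 0.095] hi [0.664 0.071 0.175]
tray 0.84 [414. 335.] 6376 med [ 0.521 -0.396  0.02 ] lo [ 0.43  -0.468  0.014] hi [ 0.612 -0.32   0.033]
cheroot_box 0.84 [182. 294.] 1092 med [0.502 0.31  0.053] lo [0.454 0.273 0.011] hi [0.553 0.395 0.058]
blue_box 0.66 [184. 365.] 325 med [0.701 0.27  0.066] lo [0.681 0.252 0.026] hi [0.725 0.311 0.072]
tape 0.7 [280. 254.] 433 med [ 0.377 -0.01   0.02 ] lo [ 0.345 -0.049  0.009] hi [0.407 0.034 0.025]
spool 0.82 [338. 232.] 362 med [ 0.326 -0.211  0.047] lo [ 0.31  -0.219  0.007] hi [ 0.34  -0.188  0.054]
bundle 0.61 [279. 255.] 431 med [ 0.377 -0.011  0.02 ] lo [ 0.345 -0.05   0.009] hi [0.407 0.035 0.025]
```

View pics/scene0.png

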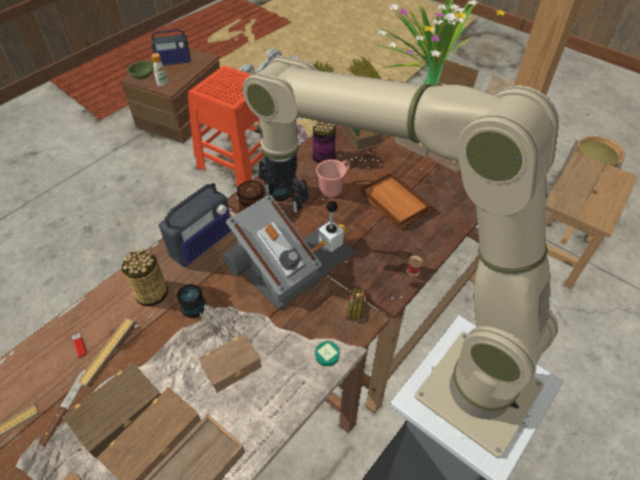

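View pics/side0.png

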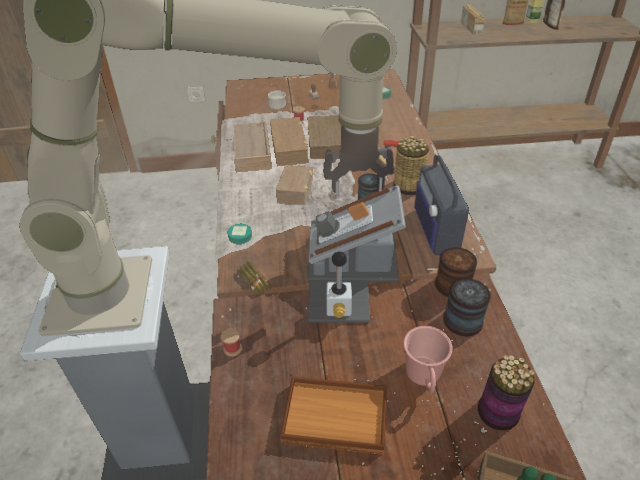

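Run:
```python
from h import *
from scipy.optimize import least_squares
P={c:camera(c) for c in["scene","side","wrist"]}
save(P["wrist"],"wrist0")
print(np.round(P["wrist"]["cam_to_world"],3).tolist())
allp={}
for c in P:
    p=P[c]
    for q in["trimmer","guard","nut","lever_knob","tray"]:
        r=regions_of(p,q)
        if r and r[0]["p"]>.4:
            m=cv2.erode(r[0]["region"].astype(np.uint8),np.ones((3,3)))>0
            allp.setdefault(q,{})[c]=(pts(p,m),r[0]["p"])
# deck plane: RANSAC-ish on guard+trimmer points with robust fit near normal 28deg
for c in P:
    if "trimmer" not in allp or c not in allp["trimmer"]: continue
    w=np.vstack([allp[q][c][0] for q in("trimmer","guard") if c in allp.get(q,{})])
    w=w[w[:,2]>.06]
    best=(0,)
    for yaw in np.arange(-.3,.3,.01):
        n=np.array([-.469*np.cos(yaw),-.469*np.sin(yaw),.883]); d=w@n
        h,e=np.histogram(d,np.arange(.0-.6,.6,.002)); 
        h2=h[:-1]+h[1:]; k=h2.argmax()
        if h2[k]>best[0]: best=(h2[k],yaw,e[k+1])
    print(c,"plane",best)
def sph(w):
    f=lambda x:np.linalg.norm(w-x,axis=1)-.016
    return least_squares(f,np.median(w,0)-[0,0,.01],loss="soft_l1",f_scale=.002)
for c,(w,p) in allp.get("lever_knob",{}).items():
    w=w[w[:,2]>.148]; s=sph(w); print(c,"knob",p,len(w),np.round(s.x,4),s.cost)
for c in P:
    if c in allp.get("guard",{}):
        w,_=allp["guard"][c]; print(c,"guard",_,len(w),np.round(np.median(w,0),3))
        np.save(f"g_{c}",w)
    if c in allp.get("nut",{}):
        w,_=allp["nut"][c]; print(c,"nut",_,len(w),np.round(np.median(w,0),3)); np.save(f"n_{c}",w)
    if c in allp.get("tray",{}):
        w,_=allp["tray"][c]; r=cv2.minAreaRect(w[:,:2].astype(np.float32)*1000);print(c,"tray",_,r)
```

```text
[[1.0, -0.0, -0.0, 0.626], [0.0, 0.946, 0.325, 0.085], [0.0, -0.325, 0.946, 0.374], [0.0, 0.0, 0.0, 1.0]]
scene plane (np.int64(1511), np.float64(-0.13999999999999985), np.float64(-0.1819999999999996))
side plane (np.int64(1493), np.float64(-0.12999999999999984), np.float64(-0.1799999999999996))
wrist plane (np.int64(49976), np.float64(-0.13999999999999985), np.float64(-0.1819999999999996))
scene knob 0.65 72 [ 0.5679 -0.1231  0.1659] 0.00012691551410013547
side knob 0.59 125 [ 0.5668 -0.1243  0.1676] 0.00013421136129774527
wrist knob 0.79 1577 [ 0.5677 -0.1237  0.1658] 0.00025112241064538255
scene guard 0.86 551 [0.622 0.05  0.127]
scene nut 0.88 299 [0.553 0.065 0.127]
scene tray 0.91 ((521.2347412109375, -389.0023498535156), (133.6959991455078, 193.65951538085938), 76.6223373413086)
side guard 0.61 564 [0.628 0.036 0.141]
side nut 0.75 560 [0.629 0.036 0.142]
side tray 0.9 ((522.320068359375, -392.2998962402344), (132.2257843017578, 190.90052795410156), 76.43450164794922)
wrist guard 0.79 11060 [0.632 0.049 0.137]
wrist nut 0.67 5728 [0.569 0.056 0.13 ]
wrist tray 0.81 ((503.9506530761719, -318.350830078125), (4.574054718017578, 29.188570022583008), 76.072021484375)
```

View pics/wrist0.png

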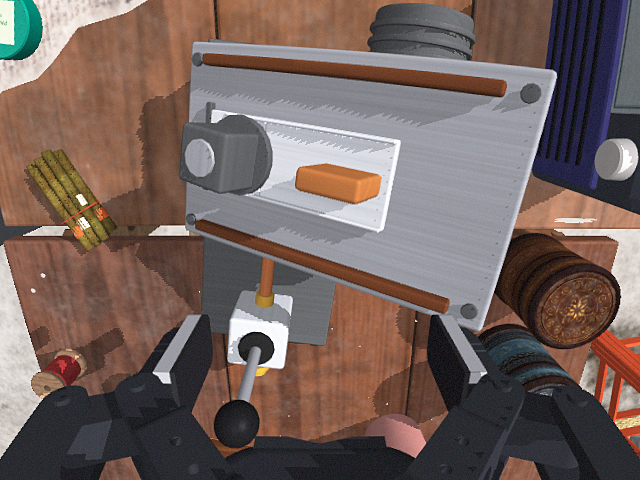

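```bash
cat >> h.py <<'E'
YAW=-.14; O=np.array([.6268,.0447,0])
Rt=np.array([[np.cos(YAW),-np.sin(YAW),0],[np.sin(YAW),np.cos(YAW),0],[0,0,1]])
a=np.deg2rad(28); Rs=np.array([[np.cos(a),0,-np.sin(a)],[0,1,0],[np.sin(a),0,np.cos(a)]]) # slope axes cols
S0=np.array([-.053,0,.092]) # stud in trimmer
def slope(w): return ((w-O)@Rt - S0)@Rs     # world -> slope coords at stud (x up-slope,z out)
def unslope(s): return O+Rt@(S0+Rs@np.asarray(s,float))
def nutfit(w):
    s=slope(w); top=s[(np.abs(s[:,0])<.035)&(np.abs(s[:,1])<.035)&(s[:,2]>.038)]
    zt=np.percentile(top[:,2],60); t=top[np.abs(top[:,2]-zt)<.0025]
    r=cv2.minAreaRect((t[:,:2]*1000).astype(np.float32)); return r,zt,len(t)
E
python3 - <<'E'
from h import *
p=camera("wrist"); r,c=np.mgrid[0:480,0:640]; w=world(p,r.ravel(),c.ravel())
s=slope(w)
print("deck z", np.percentile(s[(s[:,0]>.13)&(s[:,0]<.15)&(abs(s[:,1])<.03)][:,2],[10,50,90]))
print("nut",nutfit(w))
g=s[(abs(s[:,1])<.04)&(s[:,0]>.04)&(s[:,0]<.13)]
rib=g[g[:,2]>.036]; print("rib",np.percentile(rib[:,2],50),cv2.minAreaRect((rib[:,:2]*1000).astype(np.float32)),np.round(unslope([*np.median(rib[:,:2],0),.028]),4))
pl=s[(abs(s[:,1])<.04)&(s[:,0]>-.05)&(s[:,0]<.15)&(abs(s[:,2]-.006)<.0025)]
print("plate",cv2.minAreaRect((pl[:,:2]*1000).astype(np.float32)),np.median(pl[:,2]))
print("nutgrip",unslope([0,0,.036]))
d=slope(w); m=(s[:,2]>.01)&(s[:,0]>-.05)&(s[:,0]<.2)&(abs(s[:,1])>.04)&(abs(s[:,1])<.08); print("rails zmax",np.percentile(s[m][:,2],99))
np.set_printoptions(suppress=True)
E
```

```text
deck z [-0.00074515  0.00020701  0.18290978]
nut (((-0.06475257873535156, 0.24118423461914062), (37.30116653442383, 39.23710632324219), 85.48564910888672), np.float64(0.04746731081587534), 2626)
rib 0.1741879996678719 ((97.71788787841797, -16.33380699157715), (64.50035095214844, 47.35157012939453), 0.1234273687005043) [0.6478 0.0088 0.1656]
plate ((36.269187927246094, 2.568706512451172), (148.31777954101562, 65.57848358154297), 2.1108624935150146) 0.006048453188707396
nutgrip [0.55758294 0.0544542  0.12378611]
rails zmax 0.20462750422211146
```

>>> {"fn": "step_arm", "kwargs": {
  "increments": [
    [0, -0.013, -0.021, 0, -0.035],
    [0, -0.013, -0.021, 0, -0.035],
    [0, -0.013, -0.021, 0, -0.035],
    [0, -0.013, -0.022, 0, -0.035],
    [0, 0, 0, 0, 0],
    [0, 0, 0, -0.03, 0],
    [0, 0, 0, -0.03, 0],
    [0, 0, 0, -0.031, 0],
    [0, 0, 0, 0, 0],
    [0, 0, 0, 0, 0]
  ],
  "force": 40
}}

```text
clock: 2.98
position: [0.5722, -0.0848, 0.1397]
ee_rot: [-0.533, -0.465, 0.534, -0.463]
ft_force: [0.2, 0.0, 1.2]
grip_width: -0.0
```

>>> {"fn": "step_arm", "kwargs": {
  "increments": [
    [0, -0.001, -0.009, 0, 0],
    [0, -0.001, -0.009, 0, 0],
    [0, -0.001, -0.009, 0, 0],
    [0, -0.001, -0.009, 0, 0],
    [0, -0.001, -0.009, 0, 0],
    [0, -0.002, -0.009, 0, 0],
    [0, 0, 0, 0, 0],
    [0, 0, 0, 0, 0]
  ]
}}

```text
clock: 3.65
position: [0.5661, -0.139, 0.1405]
ee_rot: [0.534, 0.464, -0.533, 0.463]
ft_force: [0.5, 5.0, 1.2]
grip_width: -0.0
```

```bash
cat > k.py <<'E'
from h import *
from scipy.optimize import least_squares
o=monitor.get_obs(); print(o["clock"],o["ft_force"])
p=camera("side"); r=regions_of(p,"lever_knob")
if r:
    w=pts(p,cv2.erode(r[0]["region"].astype(np.uint8),np.ones((2,2)))>0); w=w[w[:,2]>.135]
    x=least_squares(lambda x:np.linalg.norm(w-x,axis=1)-.016,np.median(w,0)-[0,.01,.01],loss="soft_l1",f_scale=.002).x
    t=(x-O)@Rt; print(r[0]["p"],len(w),t,"angle",np.arctan2(-(t[1]+.175),t[2]-.078))
E
python3 k.py
```

```text
3.65 [0.54577943 5.03256676 1.16341808]
0.73 149 [-0.0331472  -0.23566228  0.17385802] angle 0.5642134084274171
```

>>> {"fn": "step_arm", "kwargs": {
  "increments": [
    [0, -0.001, -0.005, 0, 0],
    [0, 0, 0, 0, 0],
    [0, 0, 0, 0, 0],
    [0, 0, 0, 0, 0],
    [0, 0, 0, 0, 0],
    [0, 0, 0, 0, 0],
    [0, 0, 0, 0, 0],
    [0, 0, 0, 0, 0],
    [0, 0, 0, 0, 0],
    [0, 0, 0, 0, 0],
    [0, 0, 0, 0, 0],
    [0, 0, 0, 0, 0]
  ]
}}

```text
clock: 4.75
position: [0.5652, -0.1425, 0.14]
ee_rot: [0.534, 0.465, -0.533, 0.464]
ft_force: [2.3, 8.0, -3.6]
grip_width: 0.003
```

```bash
cat >> k.py <<'E'
q=camera("wrist"); cv2.imwrite("pics/k.png",np.hstack([cv2.resize(p["color"][170:350,230:430,::-1],(400,360)),cv2.resize(q["color"][...,::-1],(400,360))]))
E
python3 k.py
```

```text
4.75 [ 2.30807568  8.03706058 -3.6402659 ]
0.55 163 [-0.03216843 -0.23864595  0.1709393 ] angle 0.6004598000658588
```

View pics/k.png

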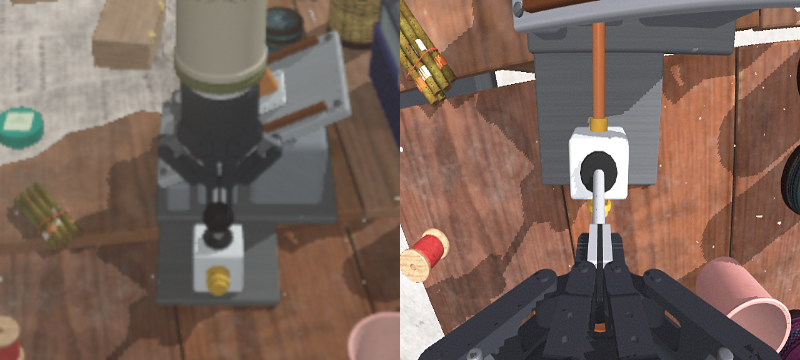

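>>> {"fn": "step_arm", "kwargs": {
  "increments": [
    [0, 0.001, 0.009, 0, 0],
    [0, 0.001, 0.009, 0, 0],
    [0, 0.001, 0.009, 0, 0],
    [0, 0.001, 0.009, 0, 0],
    [0, 0.001, 0.009, 0, 0],
    [0, 0.002, 0.01, 0, 0],
    [0, 0.002, 0.01, 0, 0],
    [0, 0, 0, 0.03, 0],
    [0, 0, 0, 0.03, 0.12],
    [0.06, 0, 0, 0.02, 0.12],
    [0.06, 0, 0, 0, 0.12],
    [0.06, 0, 0, 0, 0.12]
  ]
}}

```text
clock: 5.9
position: [0.5749, -0.0786, 0.222]
ee_rot: [0.407, 0.578, -0.406, 0.58]
ft_force: [-0.4, -0.4, 0.7]
grip_width: 0.415
```

>>> {"fn": "step_arm", "kwargs": {
  "increments": [
    [0.06, -0.002, 0.015, 0, 0.12],
    [0.06, -0.002, 0.015, 0, 0.12],
    [0.06, -0.002, 0.015, 0, 0.12],
    [0.06, -0.002, 0.015, 0, 0.12],
    [0.06, -0.002, 0.015, 0, 0.12],
    [0.06, -0.002, 0.015, 0, 0.12],
    [0.06, -0.002, 0.015, 0, 0.12],
    [0.06, -0.002, 0.015, 0, 0.12],
    [0.06, -0.002, 0.012, 0, 0.06],
    [0.06, 0, 0, 0, 0],
    [0.06, 0, 0, 0, 0]
  ]
}}

```text
clock: 6.82
position: [0.556, 0.0534, 0.2203]
ee_rot: [0.075, 0.703, -0.075, 0.703]
ft_force: [-0.5, -0.8, -0.7]
grip_width: 0.705
```

```bash
cat > n.py <<'E'
from h import *
import sys
from scipy.spatial.transform import Rotation as Ro
o=monitor.get_obs(); y=Ro.from_quat(o["ee_rot"]).as_matrix()[:,1]
print(o["clock"],np.round(o["position"],4),"jawyaw",np.arctan2(y[1],y[0]),"q",np.round(o["joint_pos"],2),np.round(o["ft_force"],1),"w",o["grip_width"])
p=camera("wrist"); r,c=np.mgrid[0:480,0:640]; w=world(p,r.ravel(),c.ravel())
try: print("nut",nutfit(w))
except Exception as e: print(e)
s=slope(w); rib=s[(abs(s[:,1])<.03)&(s[:,0]>.055)&(s[:,0]<.115)&(abs(s[:,2]-.042)<.003)]
if len(rib)>50: print("rib",len(rib),cv2.minAreaRect((rib[:,:2]*1000).astype(np.float32)))
if len(sys.argv)>1: save(p,sys.argv[1])
E
python3 n.py wn; sed -i '$d' k.py; python3 k.py
```

```text
6.8167 [0.556  0.0534 0.2203] jawyaw 1.3587697755978538 q [ 0.04  0.21 -0.25  1.65  0.05  1.3   1.14] [-0.5 -0.8 -0.7] w 0.7053373771068675
nut (((-0.6614551544189453, -0.05934333801269531), (37.16693878173828, 37.07050704956055), 85.83236694335938), np.float64(0.0479713730768137), 3221)
rib 1428 ((84.24586486816406, 0.4130897521972656), (39.44076156616211, 14.091813087463379), 0.24527740478515625)
6.8667 [-0.25125705  0.54021821  0.1652196 ]
0.5 172 [-0.03590308 -0.17559448  0.16731049] angle 0.00665628204068657
```

View pics/wn.png

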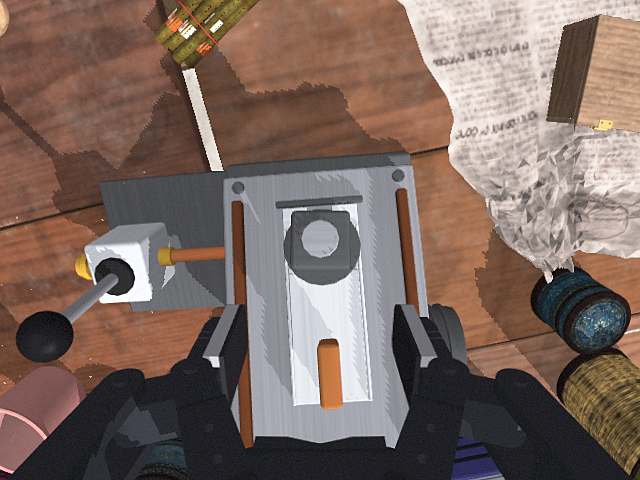

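>>> {"fn": "step_arm", "kwargs": {
  "increments": [
    [0.06, 0, 0.001, -0.035, 0],
    [0.06, 0, 0, -0.035, 0],
    [0.06, 0, 0, -0.035, 0],
    [0.06, 0, 0, 0, 0],
    [0.03, 0, 0, 0, 0],
    [0.03, 0, 0, 0, 0],
    [0.03, 0, 0, 0, 0],
    [0.03, 0, 0, 0, 0],
    [0.03, 0, 0, 0, 0]
  ],
  "force": 50
}}

```text
clock: 7.72
position: [0.557, 0.0537, 0.1173]
ee_rot: [0.075, 0.702, -0.075, 0.704]
ft_force: [-3.2, -2.0, 6.9]
grip_width: 0.434
```

>>> {"fn": "step_arm", "kwargs": {
  "increments": [
    [0.03, 0, 0, 0, -0.07],
    [0.03, 0, 0, 0, -0.07],
    [0.03, 0, 0, 0.001, -0.07],
    [0.03, 0, 0, 0, -0.07],
    [0.03, 0, 0, 0.001, -0.07],
    [0.03, 0, 0, 0, 0]
  ]
}}

```text
clock: 8.22
position: [0.5572, 0.0557, 0.1192]
ee_rot: [0.197, 0.678, -0.195, 0.68]
ft_force: [-3.3, 0.8, 6.2]
grip_width: 0.43
```

```bash
python3 n.py
```

```text
8.2167 [0.5572 0.0557 0.1192] jawyaw 1.008701165604762 q [-0.    0.29 -0.2   1.77  0.06  1.09  0.78] [-3.3  0.8  6.2] w 0.43020229099666335
nut (((16.417625427246094, -2.5955238342285156), (73.88832092285156, 11.463480949401855), 67.67230224609375), np.float64(0.09799045697513241), 1701)
```

>>> {"fn": "step_arm", "kwargs": {
  "increments": [
    [0.03, 0, 0, 0, -0.07],
    [0.03, 0, 0, 0.001, -0.07],
    [0.03, 0, 0, 0, -0.07],
    [0.03, 0, 0, 0.001, -0.07],
    [0.03, 0, 0, 0, -0.07],
    [0.03, 0, 0, 0.001, -0.07],
    [0.03, 0, 0, 0, -0.05],
    [0.03, 0, 0, 0, 0]
  ]
}}

```text
clock: 8.93
position: [0.5573, 0.0559, 0.1223]
ee_rot: [0.349, 0.615, -0.347, 0.616]
ft_force: [-5.1, 1.3, 6.7]
grip_width: 0.433
```

```bash
python3 n.py wn2
```

```text
8.9333 [0.5573 0.0559 0.1223] jawyaw 0.5415197117303154 q [-0.06  0.28 -0.14  1.77  0.04  1.09  0.33] [-5.1  1.3  6.7] w 0.4325388442933667
nut (((13.509573936462402, -3.7188568115234375), (69.684326171875, 28.18770408630371), 52.686317443847656), np.float64(0.10599255156697843), 2990)
rib 1070 ((72.88475799560547, 4.137027740478516), (14.92308235168457, 14.87382698059082), 52.4312858581543)
```

View pics/wn2.png

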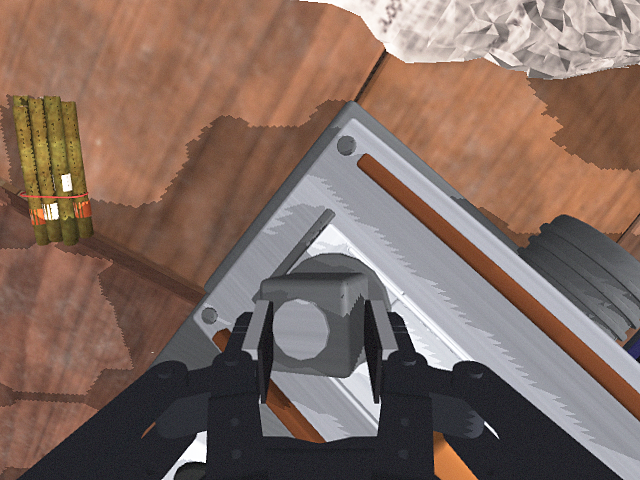

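>>> {"fn": "step_arm", "kwargs": {
  "increments": [
    [0.065, 0, 0, 0, 0],
    [0.065, 0, 0, 0, 0],
    [0.065, 0, 0, 0.03, 0],
    [0.065, 0, 0, 0.03, 0],
    [0.065, 0, 0, 0.02, 0.12],
    [0.065, 0, 0, 0, 0.12],
    [0.065, 0, 0, 0, 0.12],
    [0.065, 0, 0, 0, 0.12],
    [0.065, 0, 0, 0, 0.12],
    [0.065, 0, 0, 0, 0.12],
    [0.065, 0, 0, 0, 0.12],
    [0.065, 0, 0, 0, 0.12]
  ]
}}

```text
clock: 9.98
position: [0.5564, 0.054, 0.2008]
ee_rot: [0.022, 0.706, -0.022, 0.707]
ft_force: [1.0, 0.1, -0.9]
grip_width: 0.761
```

>>> {"fn": "step_arm", "kwargs": {
  "increments": [
    [0.065, 0, 0, 0, 0.12],
    [0.065, 0, 0, 0, 0.12],
    [0.065, 0, 0, 0, 0.12],
    [0.065, 0, 0, 0, 0.12],
    [0.065, 0, 0, 0, 0],
    [0.065, 0, 0, 0, 0]
  ]
}}

```text
clock: 10.48
position: [0.5563, 0.0539, 0.2006]
ee_rot: [-0.143, 0.692, 0.143, 0.693]
ft_force: [-0.4, -0.5, 0.3]
grip_width: 0.761
```

```bash
python3 n.py
```

```text
10.4833 [0.5563 0.0539 0.2006] jawyaw 1.9768709653923322 q [ 0.07  0.22 -0.28  1.67  0.06  1.26  1.75] [-0.4 -0.5  0.3] w 0.7607985178648745
nut (((24.340412139892578, 27.027875900268555), (12.289507865905762, 19.90874481201172), 82.36560821533203), np.float64(0.12632996853314332), 221)
rib 1690 ((84.6124496459961, 0.048491477966308594), (39.67046356201172, 14.407393455505371), 0.5720164179801941)
```

```bash
sed -i 's/&(s\[:,2\]>.038)\]/\&(s[:,2]>.046)\&(s[:,2]<.062)]/' h.py; python3 n.py
```

```text
10.5333 [0.5562 0.0539 0.2006] jawyaw 1.9761320062296628 q [ 0.07  0.22 -0.28  1.67  0.06  1.26  1.75] [-0.4  0.8  0.6] w 0.7616205154828355
nut (((-0.7602921724319458, -0.4394569396972656), (37.65708923339844, 37.74882507324219), 43.8790283203125), np.float64(0.05085617198785349), 3830)
rib 1693 ((84.61870574951172, 0.2891068458557129), (14.335477828979492, 39.58238983154297), 89.39251708984375)
```

>>> {"fn": "step_arm", "kwargs": {
  "increments": [
    [0.065, 0, 0.001, -0.02, 0.08],
    [0.065, 0, 0, -0.02, 0.08],
    [0.065, 0, 0, -0.02, 0],
    [0.065, 0, 0, -0.018, 0],
    [0.065, 0, 0, 0, 0],
    [0.03, 0, 0, 0, 0],
    [0.03, 0, 0, 0, 0],
    [0.03, 0, 0, 0, 0],
    [0.03, 0, 0, 0, 0],
    [0.03, 0, 0, 0, 0]
  ],
  "force": 50
}}

```text
clock: 11.42
position: [0.5561, 0.0562, 0.1243]
ee_rot: [-0.198, 0.678, 0.199, 0.679]
ft_force: [-5.7, 2.1, 4.3]
grip_width: 0.465
```

>>> {"fn": "step_arm", "kwargs": {
  "increments": [
    [0.03, 0, 0, 0, -0.08],
    [0.03, 0, 0, 0, -0.08],
    [0.03, 0, 0, 0.001, -0.08],
    [0.03, 0, 0, 0, -0.08],
    [0.03, 0, 0, 0, -0.08],
    [0.03, 0, 0, 0.001, -0.08],
    [0.03, 0, 0, 0, -0.08],
    [0.03, 0, 0, 0, -0.08],
    [0.03, 0, 0, 0.001, -0.08],
    [0.03, 0, 0, 0, -0.08],
    [0.03, 0, 0, 0, -0.08],
    [0.03, 0, 0, 0, 0]
  ]
}}

```text
clock: 12.42
position: [0.5561, 0.0555, 0.1273]
ee_rot: [0.111, 0.698, -0.111, 0.699]
ft_force: [-7.2, -1.8, 4.8]
grip_width: 0.434
```

>>> {"fn": "step_arm", "kwargs": {
  "increments": [
    [0.03, 0, 0, 0, -0.08],
    [0.03, 0, 0, 0.001, -0.08],
    [0.03, 0, 0, 0, -0.08],
    [0.03, 0, 0, 0, -0.08],
    [0.03, 0, 0, 0.001, -0.08],
    [0.03, 0, 0, 0, -0.08],
    [0.03, 0, 0, 0.001, -0.08],
    [0.03, 0, 0, 0.001, -0.08],
    [0.03, 0, 0, 0, -0.08],
    [0.03, 0, 0, 0, -0.07],
    [0.03, 0, 0, 0, 0]
  ]
}}

```text
clock: 13.33
position: [0.555, 0.0542, 0.1312]
ee_rot: [0.371, 0.602, -0.372, 0.602]
ft_force: [-15.7, -6.5, 8.9]
grip_width: 0.435
```

>>> {"fn": "step_arm", "kwargs": {
  "increments": [
    [0.065, 0, 0, 0, 0],
    [0.065, 0, 0, 0, 0],
    [0.065, 0, 0, 0.03, 0],
    [0.065, 0, 0, 0.03, 0],
    [0.065, 0, 0, 0.01, 0.12],
    [0.065, 0, 0, 0, 0.12],
    [0.065, 0, 0, 0, 0.12],
    [0.065, 0, 0, 0, 0.12],
    [0.065, 0, 0, 0, 0.12],
    [0.065, 0, 0, 0, 0.12],
    [0.065, 0, 0, 0, 0.12],
    [0.065, 0, 0, 0, 0.12]
  ]
}}

```text
clock: 14.33
position: [0.5569, 0.0554, 0.201]
ee_rot: [0.048, 0.705, -0.047, 0.706]
ft_force: [0.1, -0.3, 0.3]
grip_width: 0.764
```

```bash
python3 n.py
```

```text
14.3333 [0.5569 0.0554 0.201 ] jawyaw 1.435666365248165 q [-0.03  0.21 -0.18  1.68  0.04  1.25  1.22] [ 0.1 -0.3  0.3] w 0.7642704878570779
nut (((-0.8982033729553223, 0.10934066772460938), (37.605735778808594, 37.47606658935547), 39.31551742553711), np.float64(0.05749445947757611), 4147)
rib 1664 ((84.46045684814453, 0.1065831184387207), (39.35717010498047, 13.73733139038086), 0.09909280389547348)
```

>>> {"fn": "step_arm", "kwargs": {
  "increments": [
    [0.045, 0.026, -0.004, 0, 0],
    [0.045, 0.026, -0.004, 0, 0],
    [0.045, 0.026, -0.004, 0, 0],
    [0.045, 0, 0, -0.02, 0],
    [0.045, 0, 0, -0.02, 0],
    [0.045, 0, 0, -0.018, 0],
    [0.045, 0, 0, 0, 0],
    [0, 0, 0, 0, 0],
    [0, 0, 0, 0, 0],
    [0, 0, 0, 0, 0],
    [0, 0, 0, 0, 0],
    [0, 0, 0, 0, 0]
  ],
  "force": 100
}}

```text
clock: 15.38
position: [0.635, 0.0432, 0.1437]
ee_rot: [0.05, 0.704, -0.05, 0.706]
ft_force: [-1.5, 0.2, 6.7]
grip_width: 0.143
```

>>> {"fn": "step_arm", "kwargs": {
  "increments": [
    [0, 0.0087, -0.0012, 0.0047, 0],
    [0, 0.0087, -0.0012, 0.0047, 0],
    [0, 0.0087, -0.0012, 0.0047, 0],
    [0, 0.0087, -0.0012, 0.0047, 0],
    [0, 0, 0, 0, 0]
  ]
}}

```text
clock: 15.8
position: [0.6689, 0.0389, 0.162]
ee_rot: [0.05, 0.706, -0.049, 0.705]
ft_force: [-6.0, 0.5, 7.2]
grip_width: 0.15
```

>>> {"fn": "step_arm", "kwargs": {
  "increments": [
    [0, 0.0087, -0.0012, 0.0047, 0],
    [0, 0.0087, -0.0012, 0.0047, 0],
    [0, 0.0087, -0.0012, 0.0047, 0],
    [0, 0.0087, -0.0012, 0.0047, 0],
    [0, 0.0087, -0.0012, 0.0048, 0],
    [0, 0.0087, -0.0012, 0.005, 0],
    [0, 0.0087, -0.0012, 0.005, 0],
    [0, 0.0087, -0.0012, 0.005, 0],
    [0, 0, 0, 0.02, 0],
    [0, 0, 0, 0.03, 0],
    [0, 0, 0, 0.03, 0],
    [0, 0, 0, 0.03, 0]
  ]
}}

```text
clock: 16.8
position: [0.7382, 0.0286, 0.3108]
ee_rot: [0.05, 0.705, -0.05, 0.706]
ft_force: [0.7, 0.1, -1.3]
grip_width: 0.145
```

Run:
```python
from h import *
o=monitor.get_obs(); print(o["clock"],o["position"],o["ft_force"],o["torque"],o["grip_width"],o["joint_pos"])
p=camera("wrist"); q=camera("side")
cv2.imwrite("pics/lift.png",np.hstack([cv2.resize(p["color"],(400,300)),cv2.resize(q["color"][60:420,160:640],(400,300))])[...,::-1])
for pp in (q,):
    r=regions_of(pp,"tray")[0]; w=pts(pp,cv2.erode(r["region"].astype(np.uint8),np.ones((3,3)))>0); print(r["p"],cv2.minAreaRect((w[:,:2]*1000).astype(np.float32)))
```

```text
16.8 [0.738189   0.02855738 0.31078302] [ 0.67802334  0.10816541 -1.28224812] [ 0.00538356 -0.12815357  0.00424767] 0.14504645204942668 [-0.038317    0.58841835 -0.11605174  0.9362817   0.06428715  1.61937291
  1.29761666]
0.78 ((521.511962890625, -392.46966552734375), (130.97036743164062, 186.0343017578125), 76.18230438232422)
```

View pics/lift.png

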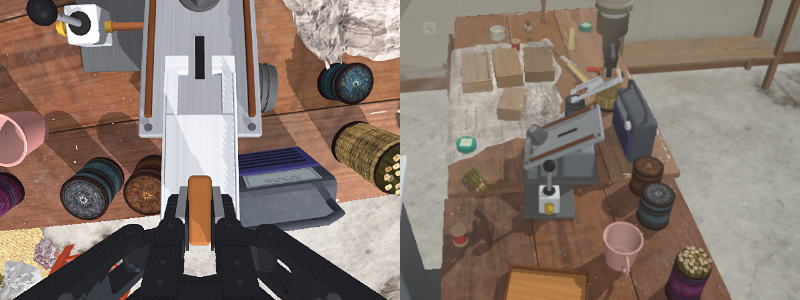

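>>> {"fn": "step_arm", "kwargs": {
  "increments": [
    [0, -0.005, -0.012, 0, -0.005],
    [0, -0.01, -0.022, 0, -0.005],
    [0, -0.01, -0.022, 0, -0.005],
    [0, -0.01, -0.022, 0, -0.005],
    [0, -0.01, -0.022, 0, -0.005],
    [0, -0.01, -0.022, 0, -0.005],
    [0, -0.01, -0.022, 0, -0.005],
    [0, -0.01, -0.022, 0, -0.005],
    [0, -0.01, -0.022, 0, -0.005],
    [0, -0.01, -0.022, 0, -0.005],
    [0, -0.01, -0.022, 0, -0.005],
    [0, -0.01, -0.022, 0, -0.005]
  ]
}}

```text
clock: 17.95
position: [0.6215, -0.2272, 0.3073]
ee_rot: [0.072, 0.704, -0.071, 0.703]
ft_force: [0.5, -0.2, -2.0]
grip_width: 0.149
```

>>> {"fn": "step_arm", "kwargs": {
  "increments": [
    [0, -0.01, -0.022, 0, -0.005],
    [0, -0.01, -0.022, 0, -0.005],
    [0, -0.01, -0.022, 0, -0.005],
    [0, -0.01, -0.022, 0, -0.005],
    [0, -0.01, -0.022, -0.02, -0.005],
    [0, -0.01, -0.022, -0.03, -0.005],
    [0, -0.01, -0.022, -0.03, -0.005],
    [0, -0.013, -0.016, -0.03, -0.005],
    [0, 0, 0, -0.03, 0],
    [0, 0, 0, -0.02, 0],
    [0, 0, 0, 0, 0],
    [0, 0, 0, 0, 0]
  ]
}}

```text
clock: 18.95
position: [0.5389, -0.3951, 0.1473]
ee_rot: [0.086, 0.703, -0.085, 0.701]
ft_force: [-0.1, 0.2, -1.4]
grip_width: 0.147
```

```bash
cat > t.py <<'E'
from h import *
import sys
from scipy.spatial.transform import Rotation as Ro
o=monitor.get_obs(); y=Ro.from_quat(o["ee_rot"]).as_matrix()[:,1]
print(o["clock"],o["position"],"jawyaw",np.arctan2(y[1],y[0]),o["ft_force"],o["grip_width"])
p=camera("wrist"); q=camera("side")
cv2.imwrite(f"pics/{sys.argv[1]}.png",np.hstack([cv2.resize(p["color"],(400,300)),cv2.resize(q["color"][230:470,220:540],(400,300))])[...,::-1])
for n,pp in (("wrist",p),("side",q)):
  for k in("tray","guard"):
    r=regions_of(pp,k)
    if not r: continue
    w=pts(pp,cv2.erode(r[0]["region"].astype(np.uint8),np.ones((3,3)))>0)
    if k=="guard" and n=="wrist":
        c,_,v=(lambda c:(c,)+np.linalg.svd(w[::7]-c,full_matrices=False)[1:])(w.mean(0)); print("axis",v[0])
    print(n,k,round(r[0]["p"],2),cv2.minAreaRect((w[:,:2]*1000).astype(np.float32)),np.percentile(w[:,2],[1,20,50,99]).round(3))
E
python3 t.py tr1
```

```text
18.95 [ 0.53889884 -0.39507016  0.14730608] jawyaw 1.3292912935297179 [-0.05656797  0.24931288 -1.40488345] 0.14734468386256774
wrist tray 0.7 ((523.3126220703125, -390.4797058105469), (128.86521911621094, 189.37525939941406), 76.19924926757812) [0.016 0.018 0.018 0.031]
axis [ 0.72318019 -0.18128933  0.66644174]
wrist guard 0.81 ((502.135009765625, -385.3785095214844), (55.819419860839844, 109.77957153320312), 76.0992660522461) [0.087 0.108 0.122 0.18 ]
side tray 0.76 ((521.4603881835938, -392.5810546875), (130.28839111328125, 185.7440185546875), 76.28961181640625) [0.01  0.019 0.02  0.034]
side guard 0.97 ((511.02899169921875, -388.7104797363281), (58.099098205566406, 123.85187530517578), 76.66840362548828) [0.092 0.112 0.127 0.174]
```

View pics/tr1.png

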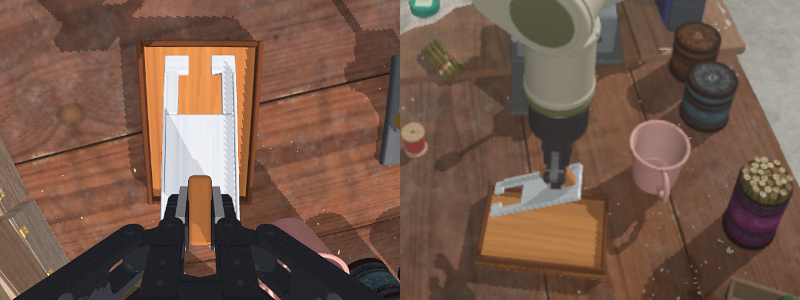

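>>> {"fn": "step_arm", "kwargs": {
  "increments": [
    [0, 0, 0, -0.015, 0],
    [0, 0, 0, -0.015, 0],
    [0, 0, 0, -0.015, 0],
    [0, 0, 0, -0.012, 0],
    [0, 0, 0, -0.006, 0],
    [0, 0, 0, 0, 0]
  ]
}}

```text
clock: 19.75
position: [0.5402, -0.3951, 0.0848]
ee_rot: [0.085, 0.702, -0.085, 0.702]
ft_force: [0.1, 0.2, -0.9]
grip_width: 0.147
```

>>> {"fn": "step_arm", "kwargs": {
  "increments": [
    [0, 0.005, -0.001, -0.006, 0],
    [0, 0.005, -0.001, -0.006, 0],
    [0, 0.004, -0.001, -0.006, 0],
    [0, 0.004, -0.001, -0.006, 0],
    [0, 0, 0, 0, 0]
  ],
  "force": 25
}}

```text
clock: 20.17
position: [0.5596, -0.4001, 0.0618]
ee_rot: [0.084, 0.702, -0.085, 0.702]
ft_force: [0.1, -2.2, 4.4]
grip_width: 0.145
```

>>> {"fn": "step_arm", "kwargs": {
  "increments": [
    [0, 0.003, -0.001, -0.006, 0],
    [0, 0.002, 0, -0.006, 0],
    [0, 0.002, -0.001, -0.006, 0],
    [0, 0.001, 0, -0.006, 0],
    [0, 0, 0, -0.004, 0],
    [0, 0, 0, 0, 0]
  ]
}}

```text
clock: 20.67
position: [0.5695, -0.4021, 0.0358]
ee_rot: [0.084, 0.7, -0.085, 0.704]
ft_force: [5.1, -1.1, 8.6]
grip_width: 0.146
```

```bash
python3 t.py tr2
```

```text
20.6667 [ 0.56951843 -0.40210896  0.03578898] jawyaw 1.3308920241815179 [ 5.14981269 -1.11098262  8.62012644] 0.1462018387105709
wrist tray 0.88 ((532.641357421875, -392.702880859375), (129.2931671142578, 170.4796142578125), 76.17863464355469) [0.016 0.017 0.018 0.031]
axis [ 0.9555167  -0.22770497  0.18745209]
wrist guard 0.97 ((520.904052734375, -389.2733154296875), (55.393287658691406, 138.78375244140625), 76.53900146484375) [0.023 0.025 0.027 0.065]
side tray 0.65 ((521.4651489257812, -392.0372314453125), (131.86996459960938, 187.39549255371094), 76.04742431640625) [0.009 0.019 0.021 0.034]
side guard 0.77 ((519.84033203125, -390.4173278808594), (56.76051330566406, 136.37786865234375), 76.24239349365234) [0.024 0.027 0.029 0.065]
```

View pics/tr2.png

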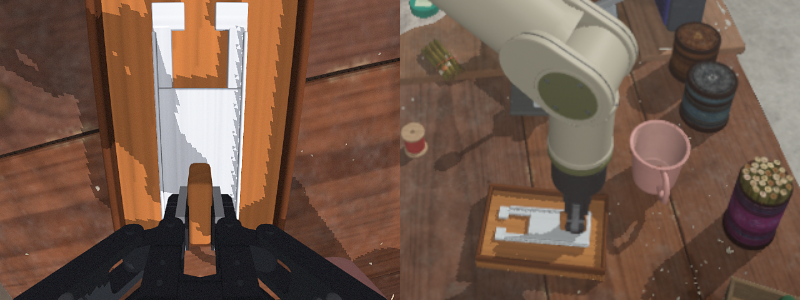

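>>> {"fn": "step_arm", "kwargs": {
  "increments": [
    [0, 0, 0, -0.002, 0],
    [0, 0, 0, -0.002, 0],
    [0, 0, 0, 0, 0],
    [0.012, 0, 0, 0, 0],
    [0.03, 0, 0, 0, 0],
    [0.04, 0, 0, 0, 0],
    [0.04, 0, 0, 0, 0],
    [0.04, 0, 0, 0.015, 0],
    [0.04, 0, 0, 0.03, 0],
    [0.04, 0, 0, 0.04, 0],
    [0.04, 0, 0, 0.04, 0],
    [0.04, 0, 0, 0.04, 0]
  ]
}}

```text
clock: 21.97
position: [0.566, -0.4012, 0.1977]
ee_rot: [0.085, 0.702, -0.085, 0.702]
ft_force: [-0.1, -0.6, -0.9]
grip_width: 0.469
```

```bash
python3 t.py tr3; python3 k.py
python3 - <<'E'
from h import *
p=camera("scene"); r,c=np.mgrid[0:480,0:640]; print("nut",nutfit(world(p,r.ravel(),c.ravel())))
for q in ["cheroot_box","blue_box","mug","tape","spool","bundle"]:
    d=regions_of(p,q)
    if d: print(q,d[0]["p"],np.round(np.median(pts(p,cv2.erode(d[0]["region"].astype(np.uint8),np.ones((3,3)))>0),0),3))
p=camera("wrist"); r=regions_of(p,"guard")[0]; w=pts(p,cv2.erode(r["region"].astype(np.uint8),np.ones((3,3)))>0)
w=w[w[:,2]<.034]; c=w.mean(0); v=np.linalg.svd((w-c)[::5],full_matrices=False)[2]; print("plate z",np.median(w[:,2]),"normal",v[2])
E
```

```text
21.9667 [ 0.56597104 -0.40123378  0.19768214] jawyaw 1.3297901655221762 [-0.09767111 -0.60958999 -0.93581999] 0.46904793400688
wrist tray 0.94 ((523.5581665039062, -390.4355773925781), (128.50482177734375, 188.1831512451172), 75.96503448486328) [0.016 0.017 0.018 0.031]
axis [ 0.9669362  -0.23525542  0.09843412]
wrist guard 0.62 ((520.3915405273438, -389.10858154296875), (54.26860046386719, 139.43368530273438), 76.58226776123047) [0.022 0.023 0.024 0.06 ]
side tray 0.15 ((549.5075073242188, -205.98692321777344), (387.6247863769531, 12.721635818481445), 83.84629821777344) [0.082 0.171 0.176 0.434]
side guard 0.66 ((519.1758422851562, -390.22833251953125), (56.38609313964844, 136.93865966796875), 76.39517211914062) [0.022 0.025 0.027 0.063]
22.2667 [-0.41238613  1.6615255  -0.24459143]
0.43 27 [-0.03281701 -0.17897203  0.16885223] angle 0.043691862950454255
nut (((-2.844724655151367, 1.5348567962646484), (37.42416763305664, 39.241943359375), 35.28948211669922), np.float64(0.05798221807740044), 122)
cheroot_box 0.63 [0.493 0.349 0.051]
blue_box 0.62 [0.696 0.294 0.063]
mug 0.66 [ 0.716 -0.31   0.057]
tape 0.8 [0.338 0.171 0.022]
spool 0.79 [ 0.322 -0.191  0.043]
bundle 0.57 [0.372 0.006 0.018]
plate z 0.023988280073506008 normal [-0.00333942 -0.00601698  0.99997632]
```

View pics/tr3.png

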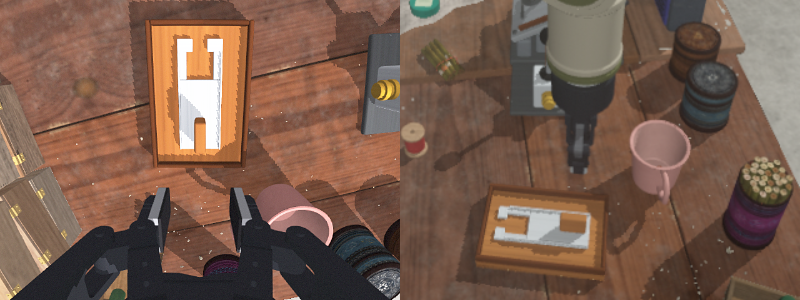

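Guard flat on the tray floor and centred, lever upright, nut still loose, bystanders in place. Handing in.

```bash
python3 -c "
from workcell import ticket; print(ticket.hand_in())"
```

```text
the job is handed in; nothing more can be done
None
```

The job is done and handed in at about 23 s of the 69 s allowed; no verdict is reported.

- **Vent valve:** I pushed the lever over to about 0.55–0.6 rad for over a second, then let it spring back. It measured 0.007 rad straight after. The last check read 0.04 rad, but from a partly hidden view with low confidence.
- **Nut:** I turned it clockwise with two grips to about 2.45 rad, measured close up by both its angle and its height. The last check was from the far camera only. It gave about the same height (58 mm, against 57.5 mm) and an angle within 4 degrees.
- **Guard plate:** I slid it up the slope off the stud by its rib, carried it over and lowered it low end first. I then let it pivot flat before releasing. At the end its plate top was 24 mm above the table, so its underside was on the 18 mm floor. It was tilted less than 0.01 rad, rib up, about 3 mm from the tray's centre.
- **Bystanders:** All six are where they started. The mug's reading moved 8 mm, but the arm did not go near it, so I take that as a difference in what the camera could see.
- **Check that failed:** In the final side view the network mistook something else for the tray (confidence 0.15). The wrist view found the tray clearly, about 2 mm from where it measured before, so I used that. The gripper was open and clear of everything.

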